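# Index the funnel over the board at a pour station

### The job

Set up the pour station: push the open tray with the round board fully home under the rail until it seats at its catch. Then slide the funnel carriage by its wooden post along the rail until it clicks into the notch of the index block, without running past it, and finish still gripping the post with the carriage seated in the notch. Leave the cups, bottle and jar around it where they stand.

Things in the scene. Friction and masses are not known exactly. Their poses are not given: they have to be found in the camera images.
- station: fixed pour station; origin on the table midway under the rail; x: away from the robot along the tray's slide, y: along the rail, z up; turned by up to 9 degrees. Aluminium rail 20 mm wide, 450 mm long, top 100 mm above the table, on 20 mm posts at y = -215 and +215 mm. Under it a 240 mm wide tray slides in x between 30 mm tall runners at y = -131 and +131 mm.
- tray (a joint): how far the tray is out towards the robot, m: 0 = home at its stop, at most 0.12; starts 0.05 to 0.09 out. 1 N of friction and some drag (struck fast it hops ahead); in the last 45 mm a spring ball rides up a ramp (about 1 N more), then drops behind an edge in the last 5 mm and pulls the tray to the stop with some 6 N. Tray and the 160 mm round board pinned in it: 0.7 to 1.2 kg.
- tray_front (a point): middle of the upper edge of the tray's wooden front panel, on the outer face towards the robot, 75 mm above the table. The panel is 240 mm wide, 10 mm thick, from 15 to 75 mm above the table; push its outer face near the middle along the station's +x. At home this face is 90 mm before (-x of) the rail's centre line.
- carriage: black carriage on the rail, 50 x 50 mm, top 130 mm above the table, with a steel funnel (68 mm across, rim 115 mm above the table, 62 mm beyond the rail) and an upright post. Origin on the rail's top at its middle, under the post; axes as the station's. Slides along y, 1 N friction and some drag; a spring ball under its middle. Starts 80 mm or more from the notch, on its -y side.
- carriage_grip (a point): the upright square wooden post on the carriage, 22 x 22 mm, from 130 to 186 mm above the table; this point is on its axis, 163 mm above the table, 23 mm below its top. Faces square to the rail; free room all round.
- index_notch (a point): top middle of the notch in the dark steel index block (74 mm long, 8 mm tall) fixed on the rail; axes as the station's. From -y the ball climbs a ramp from 40 to 13 mm before the notch (1 to 2 N), then drops in over the last 5 mm, pulling forward; driving it on out takes about 7 N. Seated, the carriage's origin is level with this point along y and 8 mm below it.
- cup_a: loose empty brown paper cup, 72 mm across the rim, 88 mm tall, standing on the table; origin at the centre of its underside. A bystander.
- cup_b: loose empty brown paper cup, 72 mm across the rim, 88 mm tall, standing on the table; origin at the centre of its underside. A bystander.
- cup_c: loose empty brown paper cup, 72 mm across the rim, 88 mm tall, standing on the table; origin at the centre of its underside. A bystander.
- bottle: loose glass bottle with a cork cap, 52 mm across, 130 mm tall, standing; origin at the centre of its underside. A bystander.
- jar: loose amber glass jar with a steel cap, 60 mm across, 60 mm tall, standing; origin at the centre of its underside. A bystander.

How it is judged:
By the outcome, as a careful person would: the job done as asked, in the order asked, and still so for the second after the job is handed in, while the arm keeps its last pose, push and grip.
It also fails if it takes over 58 s, if anything falls off the work surface, if the arm or the gripper's body presses on something with over 40 N, if the wrist force passes 120 N, or if a joint passes its speed limit or range.

### The arm

A 6-joint arm with a two-finger parallel gripper is mounted at the origin on the work surface. World frame = base frame: x ahead of the robot, y to its left, z up, the work surface at z = 0. Lengths are in m, angles in rad, forces in N, time in s.
With the tool pointing down it reaches from about 0.3 to 0.775 m from the base axis. Payload 14.6 kg.
Tool frame: the origin (TCP) lies between the finger pads; the fingertips stand 14 mm ahead of it and the grasp point (between the pads) lies 5 mm behind it; z points along the fingers, y is the line along which they close (so a half turn about z gives the same grasp; the last joint's range is limited). The gripper opens to 94 mm and grips with 3 to 60 N. Pads are 16 mm wide; open, the fingers measure 119 mm over their backs; the gripper's body (75 mm by 177 mm) begins 78 mm behind the grasp point.
Start: joints at [1.112, 0.3, 1.521, -0, 1.321, -0.067], TCP at [0.21, 0.508, 0.219] pointing down, gripper open.
Joint ranges: [-3.03, 3.03], [-0.79, 2.21], [0.23, 2.52], [-1.04, 4.18], [0, 3.07], [-2.55, 2.55]. Speed limits (rad/s): [2.22, 2.22, 2.57, 3.14, 3.14, 3.14].

### API

Orientations are given as [roll, pitch, yaw] about the fixed x, y, z axes, in that order (R = Rz(yaw) Ry(pitch) Rx(roll)).
In Python, from station import ctrl gives the robot as it stands. The module is installed in compiled form; this text tells all that it offers.
- The arm moves only by the tool move_arm, never from a script. Its argument "targets" is a list of rows, each a list of 7 numbers: the opening, from -1 (shut) to 1 (fully open), then the shift along the tool's x, y, z in units of 50 mm (1.0 is 50 mm), then the turn, a rotation vector about the tool's x, y, z in rad. A call has 1 to 12 rows; each row is the pose to reach, as a shift and turn from the pose commanded when the call began, along the tool's axes at that moment; what a row does not reach only later rows make up. A row lasts 1/10 s, in which the tool goes at most 50 mm and 8.59 degrees, less where a joint would pass 70% of its speed; a pose out of reach is approached as far as the arm can. A call with a gripper value outside its range is refused whole. The fingers move at their own pace and stop on an object; "grip_force" is the grip in N (left out, the last holds). Time passes only in rows, so rows that repeat a pose let the fingers close. It gives the time, the measured TCP pose, the force, the opening and the grip force at its end, in the units of the state.
- ctrl.get_obs(): the state, without advancing time (a new reading comes with each control period).
- ctrl.camera(name): name is "side" or "top" or "wrist"; returns (picture, depth): 420x560x3 uint8, red, green, blue; 420x560 float32, m along the optical axis (not along the pixel's ray), 0 where there is no reading.
- ctrl.camera_params(name): a dict with "intrinsics" (3x3 intrinsics, pixels), "rvec" (rotation vector, rad) and "tvec" (3), from world to camera coordinates, as OpenCV has them; the wrist camera has in their place "T_tool_cam" (4x4, takes a point from camera to tool coordinates, whose origin is the TCP and whose axes are the flange's). Camera axes: x right, y down, z forward; pixel columns grow to the right and rows downward; lengths in m; the calibration is good to about 2 mm. A picture is of the moment at which its call begins: read the wrist's pose just before it. camera_params takes no time and is no camera call.
- ctrl.hand_in(): hands the job in; it is judged then, once.
Trained networks look in the newest picture that a camera, given by its name, has taken for a name from the list of things; names that differ only in an ending like _2 or _b are one class to them, and where a whole thing is asked for, a point or a joint stands for the part that bears it (a point fixed in the world has none). Each returns a list of dicts, best first, with "score" (0 to 1); they miss things now and then, are a little off and sometimes report something else, mostly with a low value. They report only what shows in the picture. A call takes as long as a camera call.
- ctrl.cut_out(camera, target): "region" (420x560 bool, what is visible of it) and "point" ([column, row] in pixels, amid what is visible of it).
- ctrl.tip_of(camera, target): "point" ([column, row] in pixels: a listed point, or the origin of a listed thing).
The state is a dict: "time_s": time; "qpos": joint angles; "joint_vel": joint speeds; "tau": joint torques, N m; "ee_pos": TCP position; "eef_rot": TCP orientation; "force": force on the tool from outside, world axes, zero at the start; "moment": the same for the moment, N m; "grip_width": finger opening in m; "grip_force": force on a finger pad.
Only numpy, scipy, OpenCV 4.12 (cv2) and the standard library are available. Lean on these libraries where they do the work, as an engineer would, in place of code of your own. Each camera call takes 0.05 s, during which the arm holds its last target. There are 200 camera calls.

## Working session

There is one attempt and no reset: what is moved stays moved. The work goes in short steps, Python scripts to look and compute and a tool call to move; the robot and the scene stay as the last step left them, time stands still between calls to the robot, and variables do not carry over. Pictures are saved under pics/ and viewed, at most 10 in all, crops included, and the job is handed in when it is done.

Besides the shell and the picture viewer there is one more tool, called after ">>>" as name(argument=value, ...) on one line, values as JSON. move_arm: Moves the arm, as the interface text tells. Its arguments: {"type":"object","properties":{"targets":{"type":"array"},"grip_force":{"type":"number"}},"required":["targets"]}

```bash
mkdir -p pics; cat > h.py <<'E'
import numpy as np, cv2
from station import ctrl
from scipy.spatial.transform import Rotation as Rn
def ext(cam):
    p=ctrl.camera_params(cam); K=np.array(p["intrinsics"])
    if cam=="wrist":
        o=ctrl.get_obs(); T=np.eye(4); T[:3,:3]=Rn.from_euler("xyz",o["eef_rot"]).as_matrix(); T[:3,3]=o["ee_pos"]
        return K,T@np.array(p["T_tool_cam"])
    R=cv2.Rodrigues(np.array(p["rvec"],float))[0]; t=np.array(p["tvec"],float).ravel()
    T=np.eye(4); T[:3,:3]=R.T; T[:3,3]=-R.T@t
    return K,T
def ray_z(K,T,uv,z):
    d=T[:3,:3]@np.linalg.solve(K,[uv[0],uv[1],1.]); return T[:3,3]+d*(z-T[2,3])/d[2]
def cloud(K,T,depth,mask):
    v,u=np.nonzero(mask&(depth>0)); d=depth[v,u]
    return (np.linalg.solve(K,np.array([u*d,v*d,d]))).T@T[:3,:3].T+T[:3,3]
def snap(cam,fn=None):
    K,T=ext(cam); im,d=ctrl.camera(cam)
    if fn: cv2.imwrite("pics/"+fn,im[:,:,::-1])
    return K,T,im,d
E
python3 - <<'E'
from h import *
print(ctrl.get_obs()["eef_rot"])
Z=dict(tray_front=.075,carriage_grip=.163,index_notch=.108,station=0,cup_a=0,bottle=0,jar=0,carriage=.1)
for c in("top","side"):
    K,T,im,d=snap(c,c+"0.png")
    print(c,T[:3,3].round(3))
    for n,z in Z.items():
        for r in ctrl.tip_of(c,n)[:3]:
            print(n,round(r["score"],2),np.round(r["point"]),ray_z(K,T,r["point"],z).round(4))
E
```

```text
[-3.14046171e+00 -6.99806642e-05  2.74975714e+00]
top [0.467 0.046 1.222]
tray_front 0.58 [304. 225.] [0.5143 0.0346 0.075 ]
carriage_grip 0.75 [361. 173.] [ 0.6347 -0.1068  0.163 ]
carriage_grip 0.68 [377. 232.] [ 0.4881 -0.14    0.163 ]
index_notch 0.64 [182. 256.] [0.4398 0.3503 0.108 ]
index_notch 0.52 [303. 170.] [0.6556 0.0346 0.108 ]
station 0.89 [310. 175.] [0.6578 0.0123 0.    ]
cup_a 0.75 [236. 193.] [0.6126 0.2248 0.    ]
cup_a 0.72 [239. 144.] [0.7533 0.2156 0.    ]
cup_a 0.64 [380. 236.] [ 0.4823 -0.1764  0.    ]
bottle 0.74 [398. 192.] [ 0.6045 -0.2342  0.    ]
carriage 0.74 [351. 177.] [ 0.6338 -0.0899  0.1   ]
side [ 0.397 -0.778  0.775]
tray_front 0.6 [254. 226.] [0.5029 0.0527 0.075 ]
carriage_grip 0.9 [320. 229.] [ 0.6314 -0.0977  0.163 ]
index_notch 0.52 [313. 214.] [0.6509 0.0242 0.108 ]
station 0.81 [310. 244.] [ 0.6483  0.0302 -0.    ]
cup_a 0.77 [268. 312.] [ 0.4924 -0.1673  0.    ]
cup_a 0.6 [323. 199.] [0.7453 0.2196 0.    ]
cup_a 0.58 [278. 199.] [0.6088 0.2514 0.    ]
bottle 0.76 [323. 332.] [ 0.599  -0.2467  0.    ]
jar 0.8 [218. 183.] [0.4345 0.3867 0.    ]
carriage 0.73 [320. 250.] [ 0.6344 -0.0979  0.1   ]
```

View pics/top0.png

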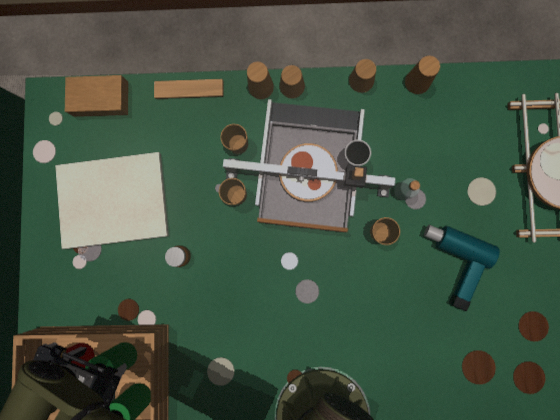

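View pics/side0.png

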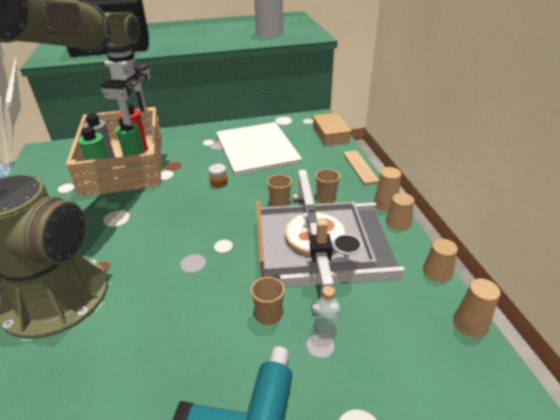

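```bash
python3 - <<'E'
from h import *
# station yaw from depth: rail-height points (z 92..104) and tray-front edge
for c in("top","side"):
    K,T,im,d=snap(c)
    P=cloud(K,T,d,np.ones(d.shape,bool))
    m=(abs(P[:,2]-.100)<.006)&(P[:,0]>.55)&(P[:,0]<.76)&(P[:,1]>-.3)&(P[:,1]<.33)
    Q=P[m]
    for _ in range(4):
        vx,vy,x0,y0=cv2.fitLine(Q[:,:2].astype(np.float32),cv2.DIST_HUBER,0,.01,.01).ravel()
        r=(P[m][:,0]-x0)*vy-(P[m][:,1]-y0)*vx; Q=P[m][abs(r)<.02]
    s=(Q[:,0]-x0)*vx+(Q[:,1]-y0)*vy
    print(c,"rail dir",vx,vy,"deg",np.degrees(np.arctan2(-vx*np.sign(vy),abs(vy))),"pt",x0,y0,len(Q),s.min(),s.max())
    a=np.arctan2(-vx*np.sign(vy),abs(vy)); X=np.array([np.cos(a),np.sin(a)]);Y=np.array([-X[1],X[0]])
    o=np.array([x0,y0])
    S=np.c_[(P[:,:2]-o)@X,(P[:,:2]-o)@Y,P[:,2]]
    f=S[(abs(S[:,2]-.072)<.006)&(abs(S[:,1])<.1)&(S[:,0]>-.25)&(S[:,0]<-.08)]
    print("front panel x",np.percentile(f[:,0],[2,10,50,90]),len(f))
    g=S[(S[:,2]>.15)&(S[:,2]<.195)&(abs(S[:,0])<.04)&(abs(S[:,1])<.25)]
    if len(g): print("post",np.median(g,0),g.min(0),g.max(0))
    k=S[(abs(S[:,2]-.106)<.004)&(abs(S[:,0])<.012)&(abs(S[:,1])<.25)]
    if len(k): print("block y",np.percentile(k[:,1],[3,50,97]),len(k))
    e=S[(abs(S[:,2]-.1)<.006)&(abs(S[:,0])<.015)&(abs(S[:,1])<.27)]
    print("rail ends",np.percentile(e[:,1],[.5,99.5]))
E
```

```text
top rail dir 0.14250566 0.989794 deg -8.192863 pt 0.654412 0.04545791 1218 -0.31024706749874026 0.2012000357738276
front panel x [-0.14057473 -0.13996339 -0.13594215 -0.13164339] 230
post [-0.00075102 -0.14304918  0.185687  ] [-0.00975071 -0.15593867  0.15233379] [ 0.01236575 -0.13359073  0.19144973]
block y [-0.23067116  0.00034256  0.18809969] 504
rail ends [-0.2478264  0.1993401]
side rail dir 0.14575994 0.98932 deg -8.381288 pt 0.63852406 -0.041481126 911 -0.22326515909444913 0.29030090931054797
front panel x [-0.13866842 -0.13777758 -0.13393949 -0.12989839] 173
post [ 0.00260735 -0.06490584  0.17612397] [-0.00769963 -0.06939421  0.1500978 ] [ 0.01491806 -0.04364096  0.18840252]
block y [-0.21612133  0.06622     0.20841232] 183
rail ends [-0.22115819  0.26463002]
```

The top view shows the rail from (225,163) to (394,181), with the carriage and post at (357,175) and the index block at (302,172). The tray front runs from (257,222) to (348,230). The cups are at (234,138), (232,192) and (385,231), the bottle at (408,188) and the jar at (177,256). The side view agrees. Station yaw is about -8.3° and the tray is about 50 mm out.

I'll move in front of the tray, high and with the gripper shut, turned square to the station.

>>> move_arm(targets=[[-1,0,0,-0.6,0,0,0],[-1,-7.75,-6.7,-0.6,0,0,-0.247],[-1,-7.75,-6.7,-0.6,0,0,-0.247],[-1,-7.75,-6.7,-0.6,0,0,-0.247],[-1,-7.75,-6.7,-0.6,0,0,-0.247],[-1,-7.75,-6.7,-0.6,0,0,-0.247],[-1,-7.75,-6.7,-0.6,0,0,-0.247],[-1,-7.75,-6.7,-0.6,0,0,-0.247],[-1,-7.75,-6.7,-0.6,0,0,-0.247],[-1,-7.75,-6.7,-0.6,0,0,-0.247],[-1,-7.75,-6.7,-0.6,0,0,-0.247],[-1,-7.75,-6.7,-0.6,0,0,-0.247]])

```text
time_s: 2.2
ee_pos: [0.4414, 0.0473, 0.2494]
eef_rot: [-3.141, 0.0, 2.993]
force: [-0.2, 0.7, -0.0]
grip_width: 0.002
grip_force: 0.0
```

```bash
python3 - <<'E'
from h import *
K,T,im,d=snap("wrist","w1.png")
print(T.round(3))
for n,z in dict(tray_front=.075,carriage_grip=.163,index_notch=.108,cup_a=0).items():
    for r in ctrl.tip_of("wrist",n)[:2]: print(n,round(r["score"],2),np.round(r["point"]),ray_z(K,T,r["point"],z).round(4))
P=cloud(K,T,d,np.ones(d.shape,bool))
a=np.radians(-8.3);X=np.array([np.cos(a),np.sin(a)]);Y=np.array([-X[1],X[0]]);o=np.array([.651,.0217])
S=np.c_[(P[:,:2]-o)@X,(P[:,:2]-o)@Y,P[:,2]]
f=S[(abs(S[:,2]-.075)<.004)&(abs(S[:,1])<.11)&(S[:,0]>-.25)&(S[:,0]<-.08)]
print(len(f),f.min(0) if len(f) else 0)
for y in np.arange(-.1,.11,.04):
    g=f[abs(f[:,1]-y)<.01]
    if len(g): print(round(y,2),np.percentile(g[:,0],[3,50,97]))
E
```

```text
[[ 0.148  0.962  0.23   0.374]
 [ 0.989 -0.144 -0.034  0.058]
 [ 0.     0.233 -0.973  0.415]
 [ 0.     0.     0.     1.   ]]
tray_front 0.69 [276. 261.] [0.5098 0.0409 0.075 ]
index_notch 0.26 [435. 290.] [0.5463 0.1842 0.108 ]
cup_a 0.86 [ 98. 247.] [ 0.4896 -0.1735  0.    ]
cup_a 0.79 [431. 388.] [0.7501 0.2162 0.    ]
1726 [-0.14424435 -0.10997496  0.07100283]
-0.1 [-0.1428959  -0.13868043 -0.13315819]
-0.06 [-0.14312417 -0.13873967 -0.13328944]
0.02 [-0.14346672 -0.14065141 -0.13465026]
0.06 [-0.1435891  -0.13938731 -0.13371465]
0.1 [-0.14394784 -0.13947446 -0.1339926 ]
```

View pics/w1.png

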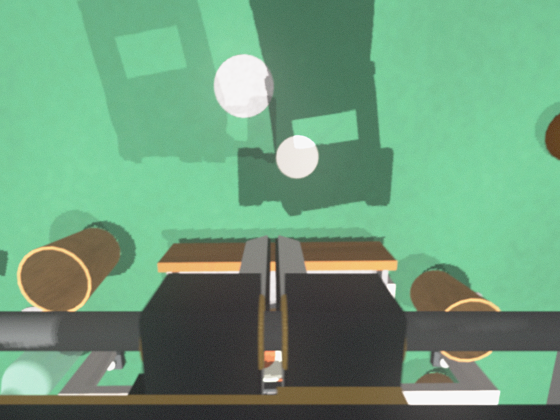

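The wrist view shows the tray front panel at row 265, columns 160–395, with cups well clear at (60,280) and (470,330). The tray is about 53 mm out. I'm descending now.

>>> move_arm(targets=[[-1,0,0,1,0,0,0],[-1,0,0,2,0,0,0],[-1,0,0,3,0,0,0],[-1,-0.1,0,3.9,0,0,0],[-1,-0.4,0,3.9,0,0,0],[-1,-0.7,0,3.9,0,0,0],[-1,-0.9,0,3.9,0,0,0],[-1,-1.0,0,3.9,0,0,0]])

```text
time_s: 3.25
ee_pos: [0.4902, 0.0445, 0.0547]
eef_rot: [3.141, 0.001, 2.998]
force: [-0.1, 1.0, -0.4]
grip_width: 0.0007
grip_force: 0.0
```

>>> move_arm(targets=[[-1,-0.06,0,0,0,0,0],[-1,-0.12,0,0,0,0,0],[-1,-0.18,0,0,0,0,0],[-1,-0.24,0,0,0,0,0],[-1,-0.3,0,0,0,0,0],[-1,-0.36,0,0,0,0,0],[-1,-0.42,0,0,0,0,0],[-1,-0.48,0,0,0,0,0],[-1,-0.54,0,0,0,0,0],[-1,-0.6,0,0,0,0,0],[-1,-0.66,0,0,0,0,0],[-1,-0.72,0,0,0,0,0]])

```text
time_s: 4.45
ee_pos: [0.5249, 0.0385, 0.0545]
eef_rot: [3.142, -0.002, 2.997]
force: [-7.4, 2.7, 5.8]
grip_width: 0.0005
grip_force: 4.0
```

>>> move_arm(targets=[[-1,-0.05,0,0,0,0,0],[-1,-0.1,0,0,0,0,0],[-1,-0.15,0,0,0,0,0],[-1,-0.2,0,0,0,0,0]])

```text
time_s: 4.85
ee_pos: [0.535, 0.0371, 0.0545]
eef_rot: [3.141, -0.001, 2.997]
force: [-6.0, 3.0, 4.6]
grip_width: 0.0005
grip_force: 3.3
```

>>> move_arm(targets=[[-1,-0.05,0,0,0,0,0],[-1,-0.1,0,0,0,0,0],[-1,-0.15,0,0,0,0,0],[-1,-0.2,0,0,0,0,0],[-1,-0.25,0,0,0,0,0],[-1,-0.28,0,0,0,0,0]])

```text
time_s: 5.45
ee_pos: [0.5494, 0.0348, 0.0544]
eef_rot: [-3.142, 0.0, 2.997]
force: [0.1, 0.4, 0.5]
grip_width: 0.0008
grip_force: 0.0
```

>>> move_arm(targets=[[-1,-0.03,0,0,0,0,0],[-1,-0.06,0,0,0,0,0]])

```text
time_s: 5.65
ee_pos: [0.5522, 0.0343, 0.0544]
eef_rot: [-3.141, 0.0, 2.997]
force: [0.3, 0.4, 0.3]
grip_width: 0.0004
grip_force: 0.0
```

>>> move_arm(targets=[[-1,-0.03,0,0,0,0,0],[-1,-0.06,0,0,0,0,0]])

```text
time_s: 5.85
ee_pos: [0.5524, 0.0343, 0.0544]
eef_rot: [-3.141, -0.007, 2.997]
force: [-33.4, 2.9, 24.8]
grip_width: 0.0002
grip_force: 16.9
```

Past the edge the ball dropped, then the push ran into a firm stop at about 33 N, where home was predicted. I'll back off, rise, and look down over the rail.

>>> move_arm(targets=[[-1,0.4,0,0,0,0,0],[-1,0.8,0,0,0,0,0],[-1,0.8,0,-1,0,0,0],[-1,0.8,0,-2,0,0,0],[0,0.8,0,-3,0,0,0],[1,0.6,0,-4,0,0,0],[1,-0.2,-0.4,-4.8,0,0,0],[1,-1,-0.8,-5,0,0,0],[1,-2,-1.1,-5,0,0,0],[1,-2.4,-1.1,-5,0,0,0],[1,-2.4,-1.1,-5,0,0,0],[1,-2.4,-1.1,-5,0,0,0]])

```text
time_s: 7.05
ee_pos: [0.6658, -0.0378, 0.3036]
eef_rot: [-3.142, -0.001, 2.997]
force: [-1.1, 0.3, 0.4]
grip_width: 0.0608
grip_force: 0.0
```

```bash
python3 - <<'E'
from h import *
a=np.radians(-8.3);X=np.array([np.cos(a),np.sin(a)]);Y=np.array([-X[1],X[0]]);o=np.array([.651,.0217])
st=lambda p:np.array([(p[:2]-o)@X,(p[:2]-o)@Y]).round(4)
for c in("wrist","top","side"):
    K,T,im,d=snap(c,c+"2.png")
    for n,z in dict(tray_front=.075,carriage_grip=.163,index_notch=.108).items():
        for r in ctrl.tip_of(c,n)[:2]:
            p=ray_z(K,T,r["point"],z); print(c,n,round(r["score"],2),np.round(r["point"]),p.round(4),"st",st(p))
    P=cloud(K,T,d,np.ones(d.shape,bool)); S=np.c_[(P[:,:2]-o)@X,(P[:,:2]-o)@Y,P[:,2]]
    g=S[(abs(S[:,2]-.186)<.004)&(abs(S[:,0])<.04)&(S[:,1]<-.06)&(S[:,1]>-.2)]
    if len(g): print("post top st",np.percentile(g,[3,50,97],axis=0).round(4).tolist(),len(g))
    f=S[(abs(S[:,2]-.074)<.005)&(abs(S[:,1])<.1)&(S[:,0]>-.2)&(S[:,0]<-.07)]
    if len(f): print("front",np.percentile(f[:,0],[3,50]),len(f))
print(ctrl.get_obs()["ee_pos"],ctrl.get_obs()["eef_rot"],ctrl.get_obs()["time_s"])
E
```

```text
wrist tray_front 0.58 [328.  74.] [0.56   0.0358 0.075 ] st [-0.0921  0.0008]
wrist carriage_grip 0.58 [196. 173.] [ 0.6313 -0.0981  0.163 ] st [-0.0022 -0.1214]
wrist index_notch 0.69 [348. 166.] [0.6522 0.0414 0.108 ] st [-0.0017  0.0197]
post top st [[-0.0107, -0.1292, 0.1832], [-0.0008, -0.1188, 0.1862], [0.0095, -0.1089, 0.1876]] 757
front [-0.09043376 -0.08549335] 2098
top tray_front 0.95 [303. 207.] [0.5615 0.0355 0.075 ] st [-0.0906  0.0007]
top tray_front 0.56 [380. 233.] [ 0.4887 -0.1635  0.075 ] st [-0.1339 -0.2067]
top carriage_grip 0.45 [360. 173.] [ 0.6355 -0.1054  0.163 ] st [ 0.003 -0.128]
top index_notch 0.62 [300. 169.] [0.6583 0.0403 0.108 ] st [0.0046 0.0194]
top index_notch 0.47 [236. 195.] [0.5955 0.2096 0.108 ] st [-0.082   0.1779]
front [-0.08877585 -0.08404821] 140
side tray_front 0.69 [276. 230.] [0.5532 0.0238 0.075 ] st [-0.0971 -0.012 ]
side tray_front 0.41 [326. 197.] [0.7203 0.1302 0.075 ] st [0.0529 0.1174]
side carriage_grip 0.59 [322. 229.] [ 0.6361 -0.096   0.163 ] st [ 0.0023 -0.1186]
side index_notch 0.51 [311. 213.] [0.6485 0.0299 0.108 ] st [-0.0036  0.0077]
post top st [[-0.01, -0.1306, 0.1827], [-0.0005, -0.1224, 0.1856], [0.0103, -0.1112, 0.1876]] 69
front [-0.09026536 -0.08551514] 202
[ 0.66576201 -0.03772405  0.30450837] [-3.14157554e+00  4.66298776e-05  2.99685226e+00] 7.65
```

View pics/wrist2.png

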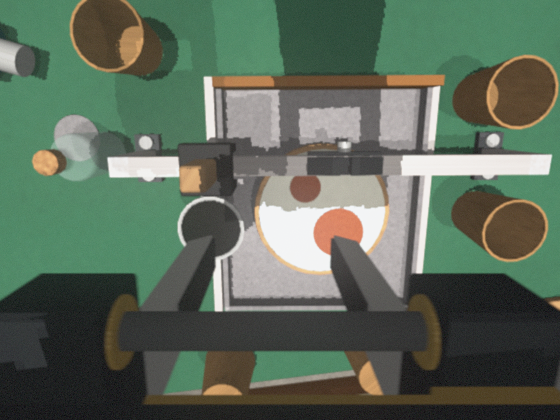

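The wrist view shows the tray home, with its front face at row 80 (x = -0.090). The post top is at (193,175), and the dark index block spans about columns 302–375 on row 165. I'll grasp the post now.

>>> move_arm(targets=[[1,0.25,-0.6,0,0,0,0],[1,0.49,-1.27,0,0,0,0],[1,0.49,-1.27,0.3,0,0,0],[1,0.49,-1.27,1,0,0,0],[1,0.49,-1.27,1.7,0,0,0],[1,0.49,-1.27,2.4,0,0,0],[1,0.49,-1.27,2.93,0,0,0],[1,0.49,-1.27,2.93,0,0,0]], grip_force=20)

```text
time_s: 8.45
ee_pos: [0.6309, -0.0967, 0.1542]
eef_rot: [3.141, -0.006, 2.997]
force: [-0.6, -0.5, 0.4]
grip_width: 0.0939
grip_force: 0.0
```

>>> move_arm(targets=[[-1,0,0,0,0,0,0],[-1,0,0,0,0,0,0],[-1,0,0,0,0,0,0],[-1,0,0,0,0,0,0],[-1,0,0,0,0,0,0],[-1,0,0,0,0,0,0],[-1,0,0,0,0,0,0],[-1,0,0,0,0,0,0]], grip_force=20)

```text
time_s: 9.25
ee_pos: [0.6324, -0.0971, 0.158]
eef_rot: [3.142, -0.0, 2.997]
force: [0.3, 0.3, -0.0]
grip_width: 0.0335
grip_force: 0.0
```

```bash
python3 - <<'E'
from h import *
K,T,im,d=snap("wrist"); c=im[60:260,120:460]
cv2.imwrite("pics/w3.png",cv2.resize(c,None,fx=2.3,fy=2.3)[:,:,::-1])
print(ctrl.get_obs()["ee_pos"],ctrl.get_obs()["force"])
for u in range(120,460,20): pass
for n,z in dict(carriage_grip=.163,index_notch=.108).items():
    for r in ctrl.tip_of("wrist",n)[:2]: print(n,r["score"],r["point"],ray_z(K,T,r["point"],z))
E
```

```text
[ 0.63241183 -0.09705678  0.15793353] [ 0.0024736   0.34224852 -0.01957509]
carriage_grip 0.79 [272.7, 267.8] [ 0.63245974 -0.09619885  0.163     ]
index_notch 0.72 [491.1, 233.9] [0.65272889 0.03867611 0.108     ]
```

View pics/w3.png

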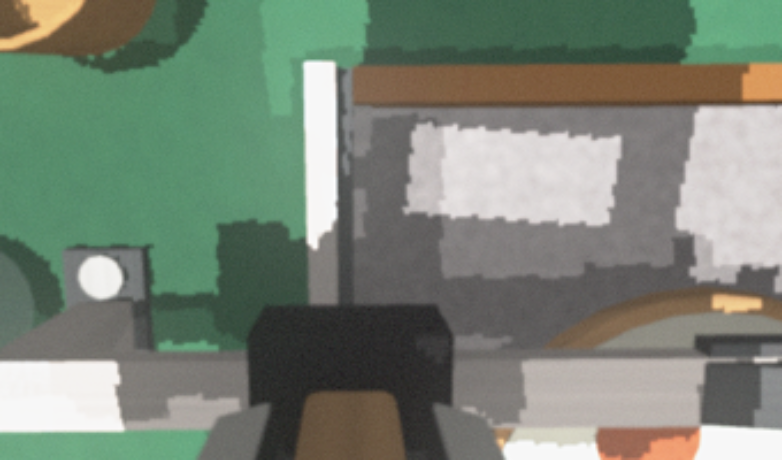

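The crop shows the fingers straddling the post at about (350,430). The index block's near end is at about (703,390), which is pixel (426,229) in the full image. I'll finish closing.

>>> move_arm(targets=[[-1,0,0,0,0,0,0],[-1,0,0,0,0,0,0],[-1,0,0,0,0,0,0],[-1,0,0,0,0,0,0]], grip_force=20)

```text
time_s: 9.8
ee_pos: [0.6324, -0.097, 0.1579]
eef_rot: [-3.142, -0.0, 2.997]
force: [0.2, 0.2, 0.1]
grip_width: 0.0219
grip_force: 20.0
```

```bash
python3 - <<'E'
from h import *
K,T=ext("wrist"); a=np.radians(-8.29);Y=np.array([-np.sin(a),np.cos(a)]); e=np.array(ctrl.get_obs()["ee_pos"])
for z in(.1,.108): print("end+37 - grip along Y",(ray_z(K,T,(425.7,229),z)[:2]-e[:2])@Y+.037)
K,T,im,d=snap("wrist")
for r in ctrl.tip_of("wrist","index_notch")[:1]: print((ray_z(K,T,r["point"],.108)[:2]-e[:2])@Y)
cv2.imwrite("pics/w4.png",cv2.resize(im[190:290,230:560],None,fx=2.4,fy=2.4)[:,:,::-1])
E
```

```text
end+37 - grip along Y 0.13661603509052334
end+37 - grip along Y 0.13307699959198865
0.13802256411852154
```

View pics/w4.png

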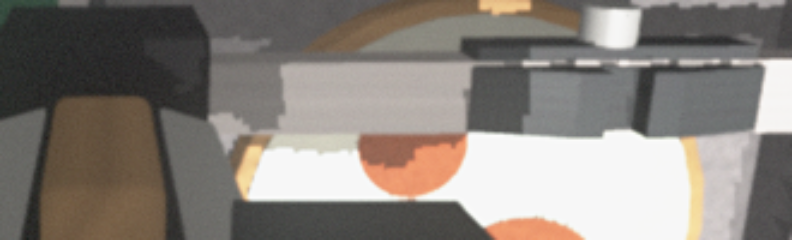

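The post is gripped at 21.9 mm. The crop shows the index block from x=470 to 762, with the notch groove at about x=635, so the travel is roughly 138 mm. I'll go most of the way and then step with force feedback.

>>> move_arm(targets=[[-1,0,0.1,0,0,0,0],[-1,0,0.3,0,0,0,0],[-1,0,0.5,0,0,0,0],[-1,0,0.7,0,0,0,0],[-1,0,0.9,0,0,0,0],[-1,0,1.1,0,0,0,0],[-1,0,1.3,0,0,0,0],[-1,0,1.5,0,0,0,0],[-1,0,1.7,0,0,0,0],[-1,0,1.8,0,0,0,0]])

```text
time_s: 10.9
ee_pos: [0.6451, -0.0064, 0.1579]
eef_rot: [3.141, -0.001, 2.998]
force: [-6.8, -0.0, 1.9]
grip_width: 0.0217
grip_force: 20.0
```

>>> move_arm(targets=[[-1,0,0.1,0,0,0,0],[-1,0,0.2,0,0,0,0],[-1,0,0.3,0,0,0,0],[-1,0,0.4,0,0,0,0],[-1,0,0.5,0,0,0,0],[-1,0,0.6,0,0,0,0]])

```text
time_s: 11.5
ee_pos: [0.6491, 0.0214, 0.1579]
eef_rot: [-3.14, -0.002, 2.996]
force: [-10.5, -8.0, 3.3]
grip_width: 0.022
grip_force: 20.0
```

>>> move_arm(targets=[[-1,0,0.04,0,0,0,0],[-1,0,0.08,0,0,0,0]])

```text
time_s: 11.7
ee_pos: [0.6497, 0.0259, 0.1579]
eef_rot: [-3.141, -0.002, 2.997]
force: [-9.2, -5.3, 3.0]
grip_width: 0.022
grip_force: 20.0
```

>>> move_arm(targets=[[-1,0.02,0.02,0,0,0,0],[-1,0.02,0.04,0,0,0,0]])

```text
time_s: 11.9
ee_pos: [0.6499, 0.0278, 0.158]
eef_rot: [-3.141, 0.001, 2.997]
force: [0.7, -6.8, -0.3]
grip_width: 0.0219
grip_force: 20.0
```

>>> move_arm(targets=[[-1,0.01,0.02,0,0,0,0],[-1,0.01,0.04,0,0,0,0]])

```text
time_s: 12.1
ee_pos: [0.6501, 0.0297, 0.1579]
eef_rot: [-3.141, 0.002, 2.997]
force: [5.0, -6.1, -2.1]
grip_width: 0.0219
grip_force: 20.0
```

>>> move_arm(targets=[[-1,0,0.02,0,0,0,0],[-1,0,0.04,0,0,0,0]])

```text
time_s: 12.3
ee_pos: [0.6504, 0.0317, 0.158]
eef_rot: [-3.141, 0.002, 2.996]
force: [4.0, -4.6, -1.8]
grip_width: 0.0216
grip_force: 20.0
```

>>> move_arm(targets=[[-1,0,0.02,0,0,0,0],[-1,0,0.04,0,0,0,0]])

```text
time_s: 12.5
ee_pos: [0.6507, 0.0338, 0.158]
eef_rot: [-3.141, 0.002, 2.997]
force: [5.2, -5.5, -2.1]
grip_width: 0.0222
grip_force: 20.0
```

>>> move_arm(targets=[[-1,0,0.02,0,0,0,0],[-1,0,0.02,0,0,0,0]])

```text
time_s: 12.7
ee_pos: [0.6509, 0.0354, 0.158]
eef_rot: [3.141, 0.002, 2.997]
force: [5.9, -0.7, -2.4]
grip_width: 0.0218
grip_force: 20.0
```

>>> move_arm(targets=[[-1,0,0.02,0,0,0,0],[-1,0,0.02,0,0,0,0]])

```text
time_s: 12.9
ee_pos: [0.6511, 0.0367, 0.1579]
eef_rot: [3.141, 0.002, 2.997]
force: [6.9, 1.3, -2.6]
grip_width: 0.0218
grip_force: 20.0
```

>>> move_arm(targets=[[-1,0,0.02,0,0,0,0],[-1,0,0.02,0,0,0,0]])

```text
time_s: 13.1
ee_pos: [0.6512, 0.0378, 0.158]
eef_rot: [3.141, 0.002, 2.997]
force: [7.6, 1.8, -2.8]
grip_width: 0.0221
grip_force: 20.0
```

>>> move_arm(targets=[[-1,0,0.02,0,0,0,0],[-1,0,0.02,0,0,0,0]])

```text
time_s: 13.3
ee_pos: [0.6513, 0.0383, 0.1579]
eef_rot: [3.142, 0.002, 2.997]
force: [5.7, -2.5, -2.9]
grip_width: 0.022
grip_force: 20.0
```

>>> move_arm(targets=[[-1,-0.012,0.006,0,0,0,0],[-1,-0.012,0.006,0,0,0,0]])

```text
time_s: 13.5
ee_pos: [0.6514, 0.0384, 0.158]
eef_rot: [3.141, 0.0, 2.997]
force: [1.3, -1.2, -0.4]
grip_width: 0.0223
grip_force: 20.0
```

```bash
python3 - <<'E'
from h import *
K,T,im,d=snap("wrist"); 
a=np.radians(-8.29);X=np.array([np.cos(a),np.sin(a)]);Y=np.array([-X[1],X[0]])
o=ctrl.get_obs(); e=np.array(o["ee_pos"]); print(e,o["force"],o["time_s"])
cv2.imwrite("pics/w5.png",im[:,:,::-1])
for n,z in dict(carriage_grip=.163,index_notch=.108,tray_front=.075).items():
    for r in ctrl.tip_of("wrist",n)[:1]: print(n,r["score"],r["point"],(ray_z(K,T,r["point"],z)[:2]-e[:2])@np.c_[X,Y])
E
```

```text
[0.65135261 0.03835057 0.1579363 ] [ 1.11020963 -0.71406785 -0.12072722] 13.55
carriage_grip 0.81 [272.6, 267.5] [-0.00022215  0.00080837]
tray_front 0.9 [245.1, 86.2] [-0.09015693 -0.01711719]
```

View pics/w5.png

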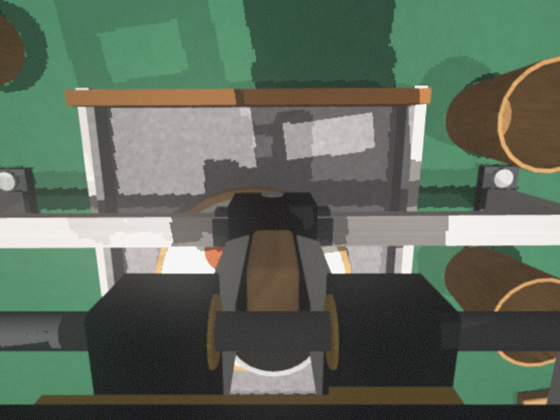

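>>> move_arm(targets=[[-1,0,0.01,0,0,0,0],[-1,0,0.01,0,0,0,0]])

```text
time_s: 13.9
ee_pos: [0.6513, 0.0384, 0.1579]
eef_rot: [-3.141, 0.0, 2.997]
force: [2.0, -1.5, -1.0]
grip_width: 0.022
grip_force: 20.0
```

>>> move_arm(targets=[[-1,0,0.008,0,0,0,0],[-1,0,0.008,0,0,0,0]])

```text
time_s: 14.1
ee_pos: [0.6513, 0.0385, 0.1579]
eef_rot: [-3.141, 0.0, 2.997]
force: [0.8, -5.4, -1.2]
grip_width: 0.0219
grip_force: 20.0
```

The position holds at y = 0.0385 while the forward force rises, so the ball is seated against the notch wall. I'll relieve the push and hand in.

>>> move_arm(targets=[[-1,0,-0.012,0,0,0,0],[-1,0,-0.012,0,0,0,0],[-1,0,-0.012,0,0,0,0]])

```text
time_s: 14.4
ee_pos: [0.6513, 0.0383, 0.158]
eef_rot: [3.141, 0.0, 2.997]
force: [2.4, -1.3, -2.1]
grip_width: 0.0216
grip_force: 20.0
```

```bash
python3 -c "
from station import ctrl
o=ctrl.get_obs();print(o['ee_pos'],o['force'],o['grip_force'])
print(ctrl.hand_in())"
```

```text
[0.65132373 0.03834366 0.157968  ] [ 2.35972036 -1.34061204 -2.12206515] 19.99576896429062
the job is handed in; nothing more can be done
None
```

The tray is home at its catch and the carriage is seated in the notch with the post still gripped at 20 N; the arm touched none of the cups, bottle or jar, and I handed the job in at 14.4 s (no verdict was returned).

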